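# Roll a turned blank into the planing cradle

## Robot

A 6-joint arm with a two-finger parallel gripper is mounted at the origin on the work surface. World frame = base frame: x ahead of the robot, y to its left, z up, the work surface at z = 0. Lengths are in m, angles in rad, forces in N, time in s.
With the tool pointing down it reaches from about 0.35 to 0.85 m from the base axis. Payload 8.1 kg.
Tool frame: the origin (TCP) lies at the centre of the arm's flange, where the gripper is bolted on; the fingertips stand 186 mm ahead of it and the grasp point (between the pads) lies 167 mm ahead of it; z points along the fingers, y is the line along which they close (so a half turn about z gives the same grasp; the last joint's range is limited). The gripper opens to 93 mm and grips with 3 to 60 N. Pads are 15 mm wide; open, the fingers measure 128 mm over their backs; the gripper's body (75 mm by 188 mm) begins 65 mm behind the grasp point.
Start: joints at [-1.375, 0.13, 1.488, -0, 1.523, -0.085], TCP at [0.166, -0.577, 0.405] pointing down, gripper open.
Joint ranges: [-2.96, 2.96], [-0.89, 2.26], [0.02, 2.5], [-1.34, 4.48], [0, 2.73], [-2.66, 2.66]. Speed limits (rad/s): [2.39, 2.39, 2.79, 3.14, 3.14, 3.14].

## Interface

Orientations are given as a rotation vector (axis times angle).
In Python, from bench import r, optics, finder gives the robot as it stands.
- The arm moves only by the tool move_arm, never from a script. Its argument "plan" is a list of rows, each a list of 2 entries, a list of its own where there are three numbers: the shift along the tool's x, y, z in cm, then the turn about the tool's z in rad. In form: [[[x, y, z], yaw], ...]. A call has 1 to 8 rows; each row shifts and turns the commanded pose from where the row before left it, along the tool's axes as they then stand; what a row does not reach is not made up. A row lasts 1/8 s, in which the tool goes at most 62.5 mm and 10.7 degrees, less where a joint would pass 70% of its speed; a pose out of reach is approached as far as the arm can. A call with a gripper value outside its range is refused whole. "grip" is the opening in per cent of the stroke, from 0 (shut) to 100 (fully open), set as the call begins (left out, the last holds). The fingers move at their own pace and stop on an object; "force" is the grip in N (left out, the last holds). Time passes only in rows, so rows that do not move let the fingers close. It gives the time, the measured TCP pose, the force, the opening and the grip force at its end, in the units of the state.
- r.state(): the state, without advancing time (a new reading comes with each control period).
- optics.read_camera(name): name is "side" or "top" or "wrist"; returns the picture (384x512x3 uint8, red, green, blue); there is no depth.
- optics.camera_model(name): a dict with "K" (3x3 intrinsics, pixels), "rvec" (rotation vector, rad) and "tvec" (3), from world to camera coordinates, as OpenCV has them; the wrist camera has in their place "mount" (4x4, takes a point from camera to tool coordinates, whose origin is the TCP and whose axes are the flange's). Camera axes: x right, y down, z forward; pixel columns grow to the right and rows downward; lengths in m; the calibration is good to about 2 mm. A picture is of the moment at which its call begins: read the wrist's pose just before it. camera_model takes no time and is no camera call.
- r.close_job(): hands the job in; it is judged then, once.
Trained networks look in the newest picture that a camera, given by its name, has taken for a name from the list of things; names that differ only in an ending like _2 or _b are one class to them, and where a whole thing is asked for, a point or a joint stands for the part that bears it (a point fixed in the world has none). Each returns a list of dicts, best first, with "score" (0 to 1); they miss things now and then, are a little off and sometimes report something else, mostly with a low value. They report only what shows in the picture. A call takes as long as a camera call. They do not tell look-alikes from the thing itself.
- finder.spot_in(camera, name): "extent" ([left, top, right, bottom] in pixels, round what is visible of it).
The state is a dict: "t": time; "joint_positions": joint angles; "dq": joint speeds; "tau": joint torques, N m; "tool_pos": TCP position; "orientation": TCP orientation; "contact_force": force on the tool from outside, world axes, zero at the start; "torque": the same for the moment, N m; "width": finger opening in m; "grasp_force": force on a finger pad.
Only numpy, scipy, OpenCV 4.12 (cv2) and the standard library are available. Lean on these libraries where they do the work, as an engineer would, in place of code of your own. Each camera call takes 0.05 s, during which the arm holds its last target. There are 200 camera calls.

## Task

Nudge the round wooden blank with the fingertips so that it rolls along the bench, up the ramp of the planing cradle and drops into its V, then push on its end to slide it along the V until its other end butts against the steel stop. Never pick the blank up or lift it, leave everything else on the bench where it is, and finish with the hand clear.

Things in the scene. Friction and masses are not known exactly. Their poses are not given: they have to be found in the camera images.
- blank: plain light-wood ROUND bar, 32 mm diameter, 190 mm long, about 0.11 kg (varies), loose on the bench, within 5 degrees of parallel to the cradle's V, 24 to 34 cm to the ramp side of it. Origin at its centre (16 mm above the bench at first); its x axis runs along the bar, y and z turn as it rolls. It rolls straight across its own length, soon comes to rest, and squares itself on the ramp.
- cradle: wooden V-block screwed to the bench, 170 mm long (x = -110 to 60 mm), 30 mm high. Origin on the bench under the V's bottom line. x runs along the V, away from the robot to the stop; y from the ramp across the V. Section (y, height in mm): ramp (-80, 0) up to lip (-12, 16), V with 45 degree sides: down to (0, 4), up to (26, 30), flat top to (50, 30). Open at x = -110.
- cradle_stop (a point): centre of the steel stop plate's face towards the V, at the far end of the cradle: 60 mm along x and 13 mm along y from the cradle's origin, 18 mm above the bench. The plate is 12 mm thick, 36 mm high, and reaches from y = -24 to 50 mm of the cradle.
- cradle_seat (a point): where the blank's centre is when it lies in the V with its end against the stop: 35 mm towards the open end from the cradle's origin, 26.6 mm above the bench. Axes as the cradle. The blank then overhangs the open end by 20 mm.
- square_blank: bystander: light-wood SQUARE bar 150 x 28 x 28 mm beside the cradle, loose. Origin: centre of its underside.
- spool: bystander: dark thread spool, 52 mm diameter, 56 mm high, loose. Origin: centre of its underside.
- frog: bystander: small black block 46 x 22 x 20 mm, loose. Origin: centre of its underside.
- driver: bystander: screwdriver lying on the bench, about 200 mm long, loose.
- jar: bystander: amber glass jar, 56 mm diameter, 75 mm high, loose. Origin: centre of its underside.
- mortar: bystander: white ceramic bowl, 84 mm diameter, 50 mm high, loose. Origin: centre of its underside.
- scale: bystander: pocket scale 125 x 75 x 22 mm, loose. Origin: centre of its underside.
Things that resemble listed ones, but are neither listed nor needed, are in the scene too. What is shaped like the blank but black or green is not meant.

How it is judged:
By the outcome, as a careful person would: the job done as asked, in the order asked, and still so for the second after the job is handed in, with the robot touching nothing.
It also fails if it takes over 54 s, if anything falls off the work surface, if the arm or the gripper's body presses on something with over 40 N, if the wrist force passes 120 N, or if a joint passes its speed limit or range.

## Working session

There is one attempt and no reset: what is moved stays moved. The work goes in short steps, Python scripts to look and compute and a tool call to move; the robot and the scene stay as the last step left them, time stands still between calls to the robot, and variables do not carry over. Pictures are saved under pics/ and viewed, at most 11 in all, crops included, and the job is handed in when it is done.

Besides the shell and the picture viewer there is one more tool, called after ">>>" as name([rows], argument=value, ...), one row to a line, values as JSON. move_arm: Moves the arm, as the interface text tells. Its arguments: {"type":"object","properties":{"plan":{"type":"array","items":{"type":"array"}},"grip":{"type":"number"},"force":{"type":"number"}},"required":["plan"]}

```bash
mkdir -p pics; cat > h.py <<'E'
import numpy as np, cv2
from bench import r, optics, finder
from scipy.spatial.transform import Rotation as R
def cam(n, st=None):
    m=optics.camera_model(n); K=np.array(m["K"],float)
    if "mount" in m:
        st=st or r.state(); T=np.eye(4); T[:3,:3]=R.from_rotvec(st["orientation"]).as_matrix(); T[:3,3]=st["tool_pos"]
        W=np.linalg.inv(T@np.array(m["mount"])); return K,W[:3,:3],W[:3,3]
    return K,R.from_rotvec(np.ravel(m["rvec"])).as_matrix(),np.ravel(m["tvec"])
def back(c,uv,z):
    K,Rm,t=c; o=-Rm.T@t; d=Rm.T@np.linalg.inv(K)@np.array([uv[0],uv[1],1.]); return o+d*(z-o[2])/d[2]
def proj(c,p):
    K,Rm,t=c; q=K@(Rm@np.asarray(p,float)+t); return q[:2]/q[2]
def save(n,f):
    im=optics.read_camera(n); cv2.imwrite("pics/"+f,im[:,:,::-1]); return im
E
python3 - <<'E'
from h import *
for n in("top","side"):
    save(n,n+"0.png"); c=cam(n); print(n,-c[1].T@c[2])
    for k in("blank","cradle","square_blank","spool","frog","driver","jar","mortar","scale"):
        for d in finder.spot_in(n,k)[:3]:
            e=d["extent"]; print(k,round(d["score"],2),np.round(e),back(c,((e[0]+e[2])/2,(e[1]+e[3])/2),0.015).round(3))
s=r.state();print(s)
E
```

```text
top [ 0.44038363 -0.03727845  1.46983042]
blank 0.9 [289. 214. 347. 246.] [ 0.458 -0.265  0.015]
blank 0.82 [271. 162. 284. 214.] [ 0.605 -0.122  0.015]
blank 0.78 [238. 236. 280. 282.] [ 0.357 -0.057  0.015]
cradle 0.62 [175. 152. 213. 205.] [0.637 0.173 0.015]
cradle 0.51 [360. 243. 378. 256.] [ 0.391 -0.443  0.015]
square_blank 0.96 [145. 159. 161. 210.] [0.616 0.318 0.015]
spool 0.61 [202. 134. 219. 152.] [0.766 0.119 0.015]
frog 0.37 [357. 182. 375. 215.] [ 0.569 -0.436  0.015]
driver 0.57 [358. 185. 371. 213.] [ 0.567 -0.429  0.015]
jar 0.84 [358. 244. 378. 258.] [ 0.385 -0.438  0.015]
jar 0.59 [145. 161. 160. 210.] [0.612 0.319 0.015]
mortar 0.85 [383. 195. 407. 218.] [ 0.541 -0.538  0.015]
scale 0.66 [364. 242. 381. 257.] [ 0.39  -0.454  0.015]
scale 0.56 [108. 243. 135. 284.] [0.339 0.418 0.015]
side [ 0.47904025 -0.93537777  1.0033355 ]
blank 0.95 [162. 189. 215. 221.] [ 0.369 -0.056  0.015]
blank 0.77 [205. 233. 252. 287.] [ 0.475 -0.269  0.015]
blank 0.76 [241. 204. 303. 225.] [ 0.616 -0.126  0.015]
cradle 0.78 [241. 133. 297. 164.] [0.647 0.167 0.015]
cradle 0.44 [187. 2
[... 540 characters left out ...]
]
{'t': 1.0, 'joint_positions': array([-1.37542523e+00,  1.30347160e-01,  1.48820365e+00,  5.56491498e-06,
        1.52302380e+00, -8.53922579e-02]), 'dq': array([-7.67082063e-04,  1.13041276e-03, -2.83733749e-04, -6.42484288e-05,
       -2.62844557e-03,  4.01841210e-04]), 'tau': array([-2.45983019e-04, -5.59776127e+01, -4.92068481e+01,  7.67589128e-02,
        2.26772425e-02, -5.60987962e-05]), 'tool_pos': array([ 0.16627962, -0.57649446,  0.4047648 ]), 'orientation': array([3.11067027e+00, 4.39572040e-01, 1.02757936e-05]), 'contact_force': array([0.02531276, 0.20060853, 0.37702971]), 'torque': array([ 0.03050509,  0.01379873, -0.04556924]), 'grasp_force': 0.0, 'width': 0.09304842115810208}
```

View pics/top0.png

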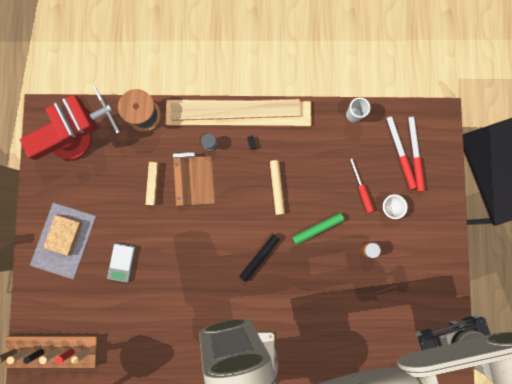

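View pics/side0.png

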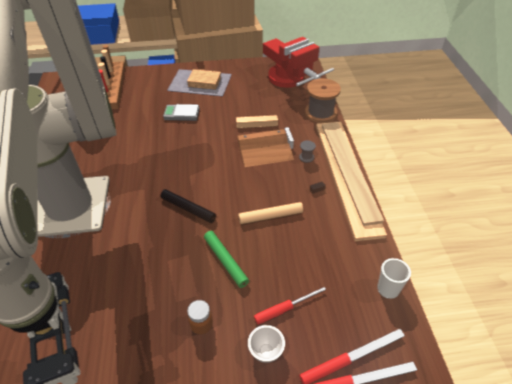

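The top view shows the blank at about (277,188), the cradle at (195,180) with its stop at (184,155), and the square bar at (152,184). The spool is at (209,142) and the frog at (252,142). The black and green bars, at (260,257) and (318,229), are decoys. The side view agrees, so I'll move the hand over for a close look.

>>> move_arm([
  [[4.5,-2.1,0],0],
  [[4.5,-2.1,0],0],
  [[4.5,-2.1,0],0],
  [[4.5,-2.1,0],0],
  [[4.5,-2.1,0],0],
  [[4.5,-2.1,0],0],
  [[4.5,-2.1,0],0],
  [[4.5,-2.1,0],0],
])

```text
t: 2.0
tool_pos: [0.4667, -0.3141, 0.405]
orientation: [3.11, 0.44, 0.001]
contact_force: [-0.3, -1.3, 0.2]
width: 0.0932
grasp_force: 0.0
```

>>> move_arm([
  [[0,0,0],-0.18],
  [[0,0,0],-0.18],
  [[0,0,0],-0.18],
  [[0,0,0],-0.18],
  [[0,0,0],-0.18],
  [[0,0,0],-0.18],
  [[0,0,0],-0.18],
  [[0,0,0],0],
])

```text
t: 3.0
tool_pos: [0.4656, -0.3153, 0.4048]
orientation: [2.256, 2.187, -0.0]
contact_force: [-0.1, -0.4, -0.3]
width: 0.0932
grasp_force: 0.0
```

```bash
python3 - <<'E'
from h import *
print(np.array(optics.camera_model("wrist")["mount"]).round(3), optics.camera_model("wrist")["K"])
s=r.state(); c=cam("wrist",s); print(s["t"],s["tool_pos"],R.from_rotvec(s["orientation"]).as_matrix().round(3))
save("wrist","w1.png")
for n in("top","side"):
    im=optics.read_camera(n); x=(140,120,300,230) if n=="top" else (200,110,360,240)
    # keep raw crop
    cv2.imwrite(f"pics/{n}raw.png",im[:,:,::-1])
for k in("blank","cradle"):
    for d in finder.spot_in("wrist",k)[:3]:
        e=d["extent"];print(k,d["score"],np.round(e),back(c,((e[0]+e[2])/2,(e[1]+e[3])/2),.016).round(3))
E
```

```text
[[ 0.    -0.954 -0.3    0.083]
 [ 1.    -0.     0.002  0.   ]
 [-0.002 -0.3    0.954  0.019]
 [ 0.     0.     0.     1.   ]] [[279.79621875   0.         254.874639  ]
 [  0.         279.79621875 195.3754088 ]
 [  0.           0.           1.        ]]
3.0 [ 0.46563976 -0.31531306  0.40479127] [[ 0.031  1.     0.   ]
 [ 1.    -0.031 -0.   ]
 [-0.     0.    -1.   ]]
blank 0.82 [291.   0. 466.  33.] [ 0.615 -0.137  0.016]
blank 0.66 [208.  52. 294. 198.] [ 0.463 -0.253  0.016]
blank 0.6 [200.   0. 228.  18.] [ 0.425 -0.123  0.016]
```

View pics/w1.png

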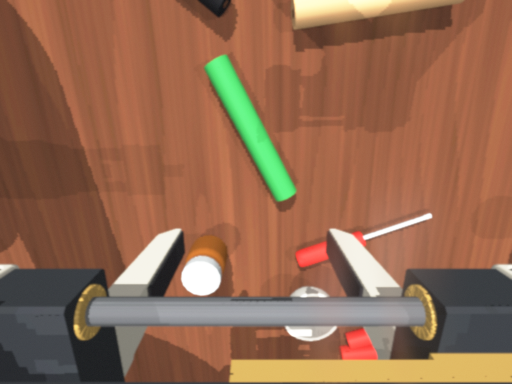

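The wrist picture shows the green decoy and the driver, with the light blank at the top edge around (380,12). I'll move over the cradle to see it properly.

>>> move_arm([
  [[4.5,2,0],0],
  [[4.5,2,0],0],
  [[4.5,2,0],0],
  [[4.5,2,0],0],
  [[4.5,2,0],0],
  [[4.5,2,0],0],
  [[4.5,2,0],0],
  [[4.5,2,0],0],
])

```text
t: 4.25
tool_pos: [0.6369, 0.0413, 0.4048]
orientation: [2.256, 2.186, 0.0]
contact_force: [0.6, -1.3, 0.8]
width: 0.0926
grasp_force: 0.0
```

>>> move_arm([
  [[0,0,0],0],
  [[0,0,0],0],
])

```text
t: 4.5
tool_pos: [0.6363, 0.0397, 0.4045]
orientation: [-2.255, -2.187, 0.001]
contact_force: [-0.1, -0.1, -0.6]
width: 0.0931
grasp_force: 0.0
```

```bash
python3 - <<'E'
from h import *
s=r.state(); print(s["t"],s["tool_pos"],s["orientation"])
np.savez("w2.npz",p=s["tool_pos"],o=s["orientation"])
im=save("wrist","w2.png")
im=cv2.resize(im,(768,576),interpolation=cv2.INTER_CUBIC)
cv2.imwrite("pics/w2b.png",im[:,:,::-1])
E
```

```text
4.5 [0.63629399 0.03968981 0.40446694] [-2.25479997e+00 -2.18742040e+00  1.11318572e-03]
```

View pics/w2b.png

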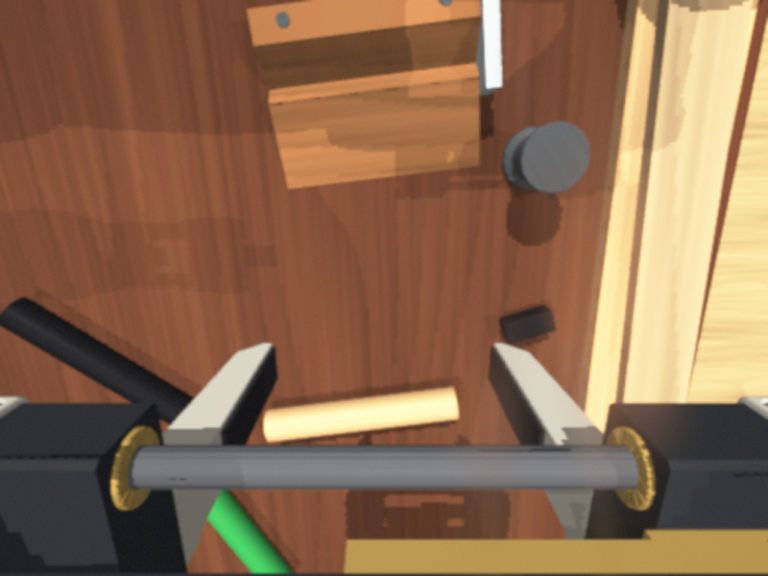

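The enlarged wrist picture shows the cradle's ramp foot running from (289,188) to (480,165). The steel stop is at about (490,45), the blank lies from (265,423) to (458,403), the spool is at (550,158) and the frog at (527,324). Next I'll fit the poses.

```bash
python3 - <<'E'
from h import *
from scipy.optimize import least_squares
z=np.load("w2.npz"); c=cam("wrist",dict(tool_pos=z["p"],orientation=z["o"]))
P=np.array([(-110,-80,0),(60,-80,0),(-110,-12,16),(60,-12,16),(-110,0,4),(-110,26,30),(60,26,30),(-110,50,30)])/1e3
U=np.array([(289,188),(480,165),(269,102),(480,78),(268,90),(254,46),(480,16),(248,11)])/1.5
def f(q):
    C,S=np.cos(q[2]),np.sin(q[2])
    return np.ravel([proj(c,(q[0]+C*p[0]-S*p[1],q[1]+S*p[0]+C*p[1],p[2]))-u for p,u in zip(P,U)])
s=least_squares(f,[.65,.16,0],loss="soft_l1");q=s.x;print("cradle",q.round(4));print(s.fun.reshape(-1,2).round(1))
a=back(c,np.array((265,424))/1.5,.016);b=back(c,np.array((458.5,403))/1.5,.016)
print("blank",a.round(4),b.round(4),np.linalg.norm(a-b),((a+b)/2).round(4),np.arctan2(*(b-a)[[1,0]]))
C,S=np.cos(q[2]),np.sin(q[2]);M=np.array([[C,S],[-S,C]])
for n,p in(("a",a),("b",b)):print(n,"in cradle",(M@(p[:2]-q[:2])).round(4))
print("seat",q[:2]+np.array([C,S])*-.035)
# check in top
t=cam("top")
print([proj(t,p).round() for p in (a,b,(q[0],q[1],.004))])
for n,u in(("frog",(527,326)),("spool",(535,163))):print(n,back(c,np.array(u)/1.5,.0).round(3))
E
```

```text
cradle [0.6576 0.1912 0.086 ]
[[-0.4  0.4]
 [-0.5  0.3]
 [-0.1  1.2]
 [-0.2 -0.9]
 [ 1.1 -0.1]
 [ 0.   0.2]
 [ 1.   0. ]
 [-0.5 -1. ]]
blank [ 0.5117 -0.1297  0.016 ] [ 0.7088 -0.1112  0.016 ] 0.19793473880433718 [ 0.6102 -0.1205  0.016 ] 0.09323705482667013
a in cradle [-0.1729 -0.3071]
b in cradle [ 0.025  -0.3057]
seat [0.62275678 0.18816827]
[array([280., 214.]), array([275., 159.]), array([190., 173.])]
frog [ 0.777 -0.037  0.   ]
spool [0.773 0.117 0.   ]
```

>>> move_arm([
  [[-4,-0.8,0],0],
  [[0,0,0],-0.117],
  [[-4.0,-0.8,0],0],
  [[-4,-0.8,0],0],
  [[-4,-0.8,0],0],
  [[-4,-0.8,0],0],
  [[0,0,5],0],
  [[0,0,5],0],
])

```text
t: 5.55
tool_pos: [0.6085, -0.1647, 0.3048]
orientation: [2.126, 2.31, 0.001]
contact_force: [0.1, 0.1, -0.5]
width: 0.0931
grasp_force: 0.0
```

>>> move_arm([
  [[0,0,0],0],
  [[0,0,0],0],
])

```text
t: 5.8
tool_pos: [0.6094, -0.163, 0.307]
orientation: [2.123, 2.313, 0.001]
contact_force: [0.1, 0.7, -0.5]
width: 0.0928
grasp_force: 0.0
```

```bash
cat >> h.py <<'E'
Q=np.array([.6576,.1912]); A=.086; M=np.array([[np.cos(A),np.sin(A)],[-np.sin(A),np.cos(A)]])
def tool():
    s=r.state(); X=R.from_rotvec(s["orientation"]).as_matrix()
    print("t",s["t"],"tool in cradle",(M@(s["tool_pos"][:2]-Q)).round(4),"tip z",round(s["tool_pos"][2]-.186,4),"xdir-90",round(np.arctan2(X[1,0],X[0,0])-np.pi/2,3),"F",s["contact_force"].round(1)); return s
E
python3 - <<'E'
from h import *
s=tool(); c=cam("wrist",s); im=save("wrist","w3.png")
for d in finder.spot_in("wrist","blank")[:2]:
    e=d["extent"]; print(d["score"],np.round(e))
    for u in((e[0],e[3]),(e[2],e[1]),((e[0]+e[2])/2,(e[1]+e[3])/2)): print((M@(back(c,u,.016)[:2]-Q)).round(4))
E
```

```text
t 5.8 tool in cradle [-0.0784 -0.3488] tip z 0.121 xdir-90 0.086 F [ 0.1  0.7 -0.5]
0.84 [  5.  45.  89. 143.]
[-0.317  -0.2982]
[-0.2219 -0.2142]
[-0.2671 -0.2541]
0.81 [ 52. 182. 166. 341.]
[-0.3229 -0.5357]
[-0.1664 -0.3365]
[-0.2371 -0.4265]
```

View pics/w3.png

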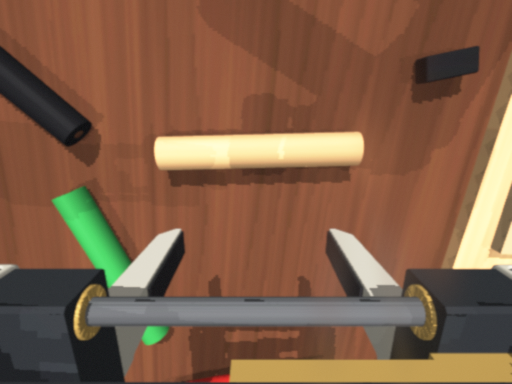

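The wrist picture shows the blank from (155,152) to (363,148), centred between the fingers. The green bar lies near the left finger, so I'll check its clearance.

```bash
python3 - <<'E'
from h import *
c=cam("wrist")
for n,u in dict(bl=(155,153),br=(363,149),btop=(259,133),bbot=(259,168),g1=(88,187),g2=(130,262),g3=(166,335),bk=(90,127)).items(): print(n,(M@(back(c,u,.016)[:2]-Q)).round(4))
for z in(.014,.05):
  for x in(-.064,.064): print(z,x,proj(c,np.r_[Q+M.T@np.array([-.078+x,-.349]),z]).round())
E
```

```text
bl [-0.1732 -0.3083]
br [ 0.0293 -0.3045]
btop [-0.072  -0.2892]
bbot [-0.0719 -0.3232]
g1 [-0.2443 -0.3426]
g2 [-0.2136 -0.4286]
g3 [-0.1835 -0.529 ]
bk [-0.2319 -0.2837]
0.014 -0.064 [190. 192.]
0.014 0.064 [315. 192.]
0.05 -0.064 [182. 204.]
0.05 0.064 [324. 204.]
```

>>> move_arm([
  [[0,0,3],0],
  [[0,0,3],0],
  [[0,0,2.5],0],
  [[0,0,1.5],0],
  [[0,0,0.7],0],
  [[0,0,0],0],
  [[1,0,0],0],
  [[1,0,0],0],
])

```text
t: 6.9
tool_pos: [0.6078, -0.1417, 0.1987]
orientation: [2.122, 2.315, 0.001]
contact_force: [0.7, -0.2, 0.8]
width: 0.0927
grasp_force: 0.5
```

>>> move_arm([
  [[1,0,0],0],
  [[1.2,0,0],0],
  [[1.2,0,0],0],
  [[1.2,0,0],0],
  [[1.2,0,0],0],
  [[1.2,0,0],0],
  [[1.2,0,0],0],
  [[1.2,0,0],0],
])

```text
t: 7.9
tool_pos: [0.5992, -0.0478, 0.1977]
orientation: [2.123, 2.316, 0.0]
contact_force: [0.5, -0.3, 1.5]
width: 0.0932
grasp_force: 0.1
```

```bash
cat >> h.py <<'E'
def blank(f=None,zc=.016):
    s=tool(); c=cam("wrist",s); im=optics.read_camera("wrist")
    if f: cv2.imwrite("pics/"+f,im[:,:,::-1])
    for d in finder.spot_in("wrist","blank")[:3]:
        e=d["extent"]; w=lambda u:(M@(back(c,u,zc)[:2]-Q)).round(3)
        print(round(d["score"],2),np.round(e),"c",w(((e[0]+e[2])/2,(e[1]+e[3])/2)),"L",w((e[0],(e[1]+e[3])/2)),"R",w((e[2],(e[1]+e[3])/2)))
E
python3 -c "
from h import *
blank('w4.png')"
```

```text
t 7.9 tool in cradle [-0.0787 -0.2331] tip z 0.0117 xdir-90 0.087 F [ 0.5 -0.3  1.5]
0.57 [ 93. 182. 435. 238.] c [-0.073 -0.21 ] L [-0.179 -0.21 ] R [ 0.033 -0.21 ]
```

View pics/w4.png

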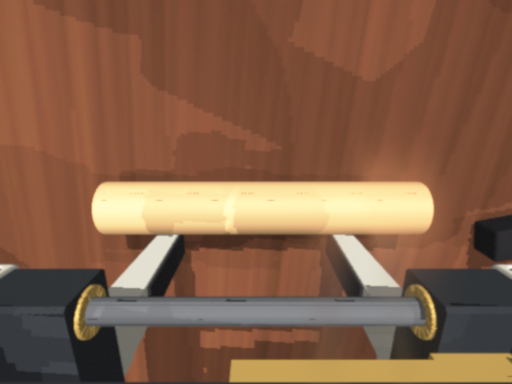

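The wrist picture shows the blank square on the fingertips, from (93,210) to (435,208). The push is working, so I'll continue to the ramp.

>>> move_arm([
  [[1.4,0,0],0],
  [[1.6,0,0],0],
  [[1.6,0,-0.1],0],
  [[1.6,0,-0.1],0],
  [[1.6,0,0],0],
  [[1.6,0,0],0],
  [[1.6,0,0],0],
  [[1.6,0,0],0],
])

```text
t: 9.0
tool_pos: [0.5882, 0.078, 0.1997]
orientation: [-2.123, -2.316, 0.0]
contact_force: [-0.2, 1.3, 0.3]
width: 0.0932
grasp_force: 0.1
```

>>> move_arm([
  [[1.2,0,-0.2],0],
  [[1.2,0,-0.2],0],
  [[1,0,-0.3],0],
  [[0.8,0,-0.3],0],
  [[0.6,0,-0.2],0],
  [[0,0,0],0],
])

```text
t: 9.75
tool_pos: [0.5841, 0.1252, 0.2118]
orientation: [-2.122, -2.316, -0.001]
contact_force: [0.4, 1.2, 1.3]
width: 0.0927
grasp_force: 0.1
```

```bash
python3 -c "
from h import *
blank('w5.png',.028)"
```

```text
t 9.75 tool in cradle [-0.0789 -0.0594] tip z 0.0258 xdir-90 0.087 F [0.4 1.2 1.3]
0.76 [ 98. 182. 432. 233.] c [-0.072 -0.036] L [-0.177 -0.036] R [ 0.032 -0.036]
```

View pics/w5.png

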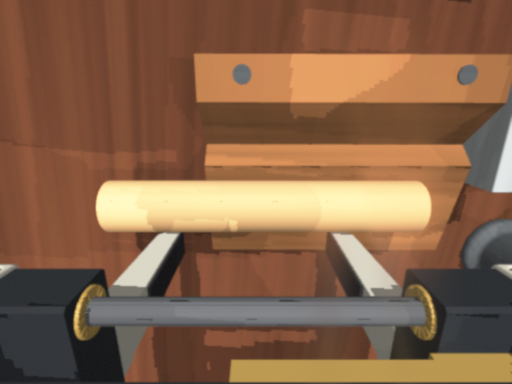

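The picture shows the blank squared on the ramp, from (97,205) to (432,205), with the lip just ahead at row 155. I'll ease it over.

>>> move_arm([
  [[0.5,0,0],0],
  [[0.5,0,0],0],
  [[0.5,0,0],0],
  [[0.5,0,0],0],
  [[0.4,0,0],0],
  [[0.3,0,0],0],
  [[0,0,0],0],
  [[0,0,0],0],
])

```text
t: 10.85
tool_pos: [0.5817, 0.1517, 0.2116]
orientation: [-2.122, -2.316, 0.0]
contact_force: [0.6, -0.4, -0.5]
width: 0.0931
grasp_force: 0.0
```

```bash
python3 -c "
from h import *
blank('w6.png',.0266)"
```

```text
t 10.85 tool in cradle [-0.079  -0.0329] tip z 0.0256 xdir-90 0.087 F [ 0.6 -0.4 -0.5]
0.88 [ 97. 165. 436. 219.] c [-0.072  0.001] L [-0.176  0.   ] R [0.033 0.001]
```

View pics/w6.png

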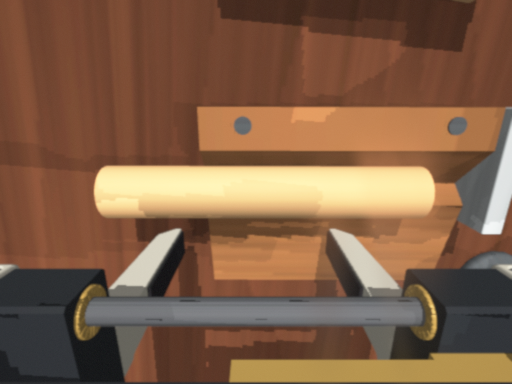

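The blank now lies in the V, spanning (97,192) to (436,192), in line with the cradle. I'll lift off, close the fingers and go behind its open end.

>>> move_arm([
  [[-1,0,0],0],
  [[-0.5,0,-2.5],0],
  [[0,0,-4],0],
  [[0,0,-2],0],
  [[0,-3,0],0],
  [[0,-4,0],0],
  [[1,-4,0],0],
  [[1.8,-2.6,0],0],
], grip=100)

```text
t: 11.95
tool_pos: [0.4436, 0.1522, 0.2961]
orientation: [-2.124, -2.315, 0.001]
contact_force: [0.5, -0.1, 0.9]
width: 0.0927
grasp_force: 0.0
```

>>> move_arm([
  [[2,0,0],0],
  [[0,0,0],0],
  [[0,0,0],0],
  [[0,0,0],0],
  [[0,0,0],0],
  [[0,0,0],0],
  [[0,0,0],0],
], grip=0, force=20)

```text
t: 12.82
tool_pos: [0.4435, 0.1726, 0.2967]
orientation: [-2.123, -2.316, 0.0]
contact_force: [0.7, 0.3, 0.3]
width: 0.0279
grasp_force: 0.0
```

```bash
python3 -c "
from h import *
blank('w7.png',.0266); print(r.state()['width'])
im=optics.read_camera('side'); cv2.imwrite('pics/s7.png',cv2.resize(im[90:240,150:350],(800,600),interpolation=cv2.INTER_CUBIC)[:,:,::-1])"
```

```text
t 12.825 tool in cradle [-2.149e-01 -2.000e-04] tip z 0.1107 xdir-90 0.087 F [0.7 0.3 0.3]
0.67 [301. 184. 512. 220.] c [-0.071 -0.002] L [-0.17  -0.002] R [ 0.029 -0.002]
0.019331182628105636
```

View pics/w7.png

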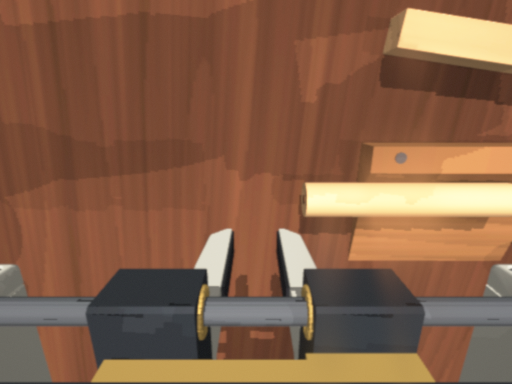

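The picture shows the blank's near end at (303,200) and the fingers closing behind it. I'll descend and push along the V.

>>> move_arm([
  [[0,0,2],0],
  [[0,0,3],0],
  [[0,0,2.5],0],
  [[0,0,1.5],0],
  [[0,0,0.3],0],
  [[0,0.6,0],0],
  [[0,0.8,0],0],
  [[0,0.8,0],0],
])

```text
t: 13.98
tool_pos: [0.4666, 0.1748, 0.2047]
orientation: [2.122, 2.315, 0.002]
contact_force: [0.0, -0.4, 0.5]
width: 0.0002
grasp_force: 0.0
```

>>> move_arm([
  [[0,0.7,0],0],
  [[0,0.7,0],0],
  [[0,0.7,0],0],
  [[0,0.7,0],0],
  [[0,0.4,0],0],
  [[0,0,0],0],
])

```text
t: 14.72
tool_pos: [0.4976, 0.1774, 0.2038]
orientation: [2.123, 2.316, 0.001]
contact_force: [-0.5, -0.0, -0.5]
width: 0.0006
grasp_force: 0.0
```

```bash
python3 -c "
from h import *
blank('w8.png',.0266); print(r.state()['width'])"
```

```text
t 14.725 tool in cradle [-1.606e-01 -1.000e-04] tip z 0.0178 xdir-90 0.087 F [-0.5 -0.  -0.5]
0.96 [279. 222. 512. 276.] c [-0.072 -0.002] L [-0.145 -0.002] R [ 0.002 -0.002]
0.00043893418198959406
```

View pics/w8.png

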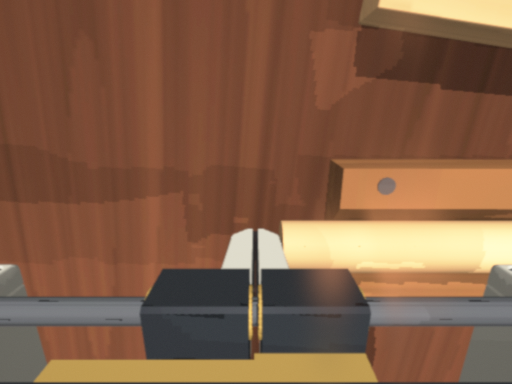

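The blank's near end is at (280,245), still about 15 mm short of the stop. I'll push on in small steps and watch the force.

>>> move_arm([
  [[0,0.4,0],0],
  [[0,0.4,0],0],
  [[0,0.2,0],0],
  [[0,0,0],0],
])

```text
t: 15.32
tool_pos: [0.5075, 0.1782, 0.2038]
orientation: [2.123, 2.316, 0.0]
contact_force: [0.5, -0.5, -0.0]
width: 0.0004
grasp_force: 0.0
```

>>> move_arm([
  [[0,0.2,0],0],
  [[0,0.1,0],0],
  [[0,0,0],0],
])

```text
t: 15.7
tool_pos: [0.5103, 0.1785, 0.2037]
orientation: [2.123, 2.316, 0.0]
contact_force: [0.1, 0.8, 0.4]
width: 0.0006
grasp_force: 0.2
```

>>> move_arm([
  [[0,0.1,0],0],
  [[0,0.1,0],0],
  [[0,0,0],0],
])

```text
t: 16.08
tool_pos: [0.5118, 0.1787, 0.2036]
orientation: [-2.122, -2.315, 0.002]
contact_force: [-5.1, 0.1, 4.0]
width: 0.0005
grasp_force: 2.7
```

The force jumped to 5 N at the expected position, so the blank is against the stop. I'll add a slight firm push, then back off and clear.

>>> move_arm([
  [[0,0.1,0],0],
  [[0,0,0],0],
])

```text
t: 16.32
tool_pos: [0.5122, 0.1787, 0.2035]
orientation: [-2.121, -2.314, 0.005]
contact_force: [-9.9, -1.3, 7.2]
width: 0.0004
grasp_force: 5.4
```

>>> move_arm([
  [[0,-0.3,0],0],
  [[0,-1,0],0],
  [[0,-2,0],0],
  [[0,0,-4],0],
  [[0,0,-5],0],
  [[-3,0,-5],0],
  [[-4,3,0],0],
  [[-2,4,0],0],
])

```text
t: 17.32
tool_pos: [0.5585, 0.0909, 0.3455]
orientation: [2.122, 2.313, 0.004]
contact_force: [0.6, 0.3, 0.2]
width: 0.0007
grasp_force: 0.0
```

>>> move_arm([
  [[0,4,0],0],
  [[0,4,0],0],
  [[0,0,0],0],
])

```text
t: 17.7
tool_pos: [0.6388, 0.0991, 0.3422]
orientation: [-2.123, -2.315, 0.001]
contact_force: [-1.1, -0.4, -0.5]
width: 0.0006
grasp_force: 0.0
```

```bash
python3 -c "
from h import *
blank('w9.png',.0266)
im=cv2.imread('pics/w9.png'); cv2.imwrite('pics/w9b.png',cv2.resize(im,(800,600),interpolation=cv2.INTER_CUBIC))
save('side','s9.png')"
```

```text
t 17.7 tool in cradle [-0.0266 -0.0901] tip z 0.1562 xdir-90 0.087 F [-1.1 -0.4 -0.5]
0.77 [146.  84. 346. 120.] c [-0.035 -0.002] L [-0.135 -0.002] R [ 0.065 -0.002]
0.71 [  3. 248.  92. 337.] c [-0.285 -0.227] L [-0.341 -0.227] R [-0.229 -0.227]
```

View pics/w9b.png

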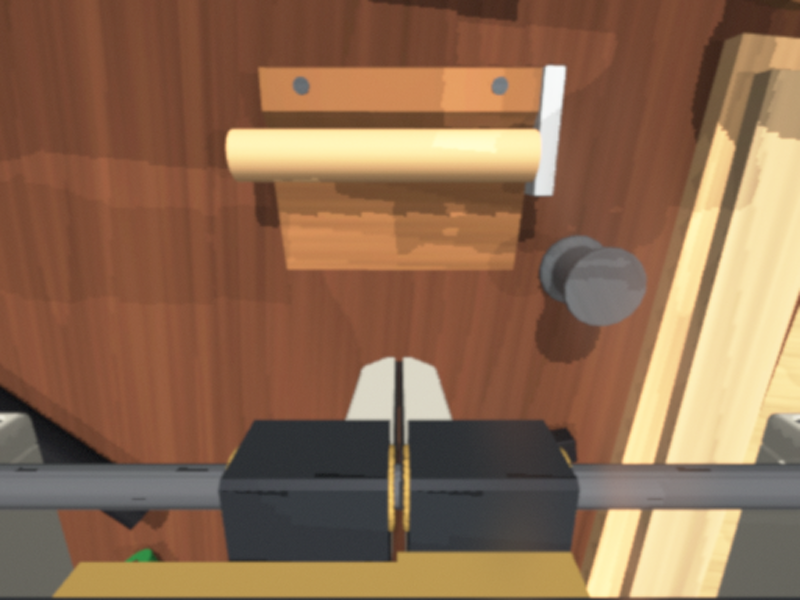

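The blank lies in the V with its far end at (540,155), butting against the stop plate. Its measured centre is x = -35 mm as required, the bystanders in view haven't moved, and the hand is clear.

```bash
python3 -c "
from h import *
print(r.close_job())"
```

```text
the job is handed in; nothing more can be done
None
```

The blank was rolled up the ramp into the V and slid along until its end butts the steel stop; nothing else was touched as far as the pictures show, the hand is clear, and the job was handed in at about 18 s.

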